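# Set out the lunch around the glass box

## Robot

A 6-joint arm with a two-finger parallel gripper is mounted at the origin on the work surface. World frame = base frame: x ahead of the robot, y to its left, z up, the work surface at z = 0. Lengths are in m, angles in rad, forces in N, time in s.
With the tool pointing down it reaches from about 0.3 to 0.775 m from the base axis. Payload 14.6 kg.
Tool frame: the origin (TCP) lies at the very end of the fingers, on their centre line; the grasp point (between the pads) lies 19 mm behind it; x points along the fingers, z is the direction in which the jaws open and shut, and the axes are right-handed (so a half turn about x gives the same grasp; the last joint's range is limited). The gripper opens to 94 mm and grips with 3 to 60 N. Pads are 16 mm wide; open, the fingers measure 119 mm over their backs; the gripper's body (75 mm by 177 mm) begins 78 mm behind the grasp point.
Start: joints at [1.042, 0.3, 1.521, -0, 1.321, -0.067], TCP at [0.245, 0.492, 0.205] pointing down, gripper open.
Joint ranges: [-3.03, 3.03], [-0.79, 2.21], [0.23, 2.52], [-1.04, 4.18], [0, 3.07], [-2.55, 2.55]. Speed limits (rad/s): [2.22, 2.22, 2.57, 3.14, 3.14, 3.14].

## Interface

Orientations are given as [roll, pitch, yaw] about the fixed x, y, z axes, in that order (R = Rz(yaw) Ry(pitch) Rx(roll)).
In Python, from station import ctrl gives the robot as it stands. The module is installed in compiled form; this text tells all that it offers.
- The arm moves only by the tool servo_tool, never from a script. Its argument "motion" is one flat list of numbers, 4 for each row, row after row: the shift along the tool's x, y, z in mm, then the turn about the tool's x in degrees. In form: [dx, dy, dz, roll, dx, dy, dz, roll, ...]. A call has 1 to 20 rows; each row is the pose to reach, as a shift and turn from the pose commanded when the call began, along the tool's axes at that moment; what a row does not reach only later rows make up. A row lasts 1/8 s, in which the tool goes at most 62.5 mm and 10.7 degrees, less where a joint would pass 70% of its speed; a pose out of reach is approached as far as the arm can. A call with a gripper value outside its range is refused whole. "gripper" is the opening, from 0 (shut) to 1 (fully open), set as the call begins (left out, the last holds). The fingers move at their own pace and stop on an object; "force" is the grip in N (left out, the last holds). Time passes only in rows, so rows that repeat a pose let the fingers close. It gives the time, the measured TCP pose, the force and the opening at its end, in the units of the state.
- ctrl.get_obs(): the state, without advancing time (a new reading comes with each control period).
- ctrl.camera(name): name is "scene" or "top"; returns a dict with "color" (400x640x3 uint8, red, green, blue), "z_map" (400x640 float32, m along the optical axis (not along the pixel's ray), 0 where there is no reading), "fx", "fy", "cx", "cy" (pixels), "dist_coeffs" ([k1, k2, p1, p2, k3] as OpenCV has them; the pictures are not rectified), "rvec" (rotation vector, rad) and "tvec" (3), from world to camera coordinates, as OpenCV has them. Camera axes: x right, y down, z forward; pixel columns grow to the right and rows downward; lengths in m; the calibration is good to about 2 mm. A picture is of the moment at which its call begins.
- ctrl.hand_in(): hands the job in, once; it reports no verdict.
The state is a dict: "time_s": time; "qpos": joint angles; "joint_vel": joint speeds; "tau": joint torques, N m; "ee_pos": TCP position; "eef_rot": TCP orientation; "force": force on the tool from outside, world axes, zero at the start; "moment": the same for the moment, N m; "grip_width": finger opening in m.
Only numpy, scipy, OpenCV 4.12 (cv2) and the standard library are available. Lean on these libraries where they do the work, as an engineer would, in place of code of your own. Each camera call takes 0.05 s, during which the arm holds its last target.

## Task

Set the lunch out for packing: stand the ceramic egg cup on the counter midway between the steel lunch carrier and the glass box, with the egg upright in it, and lay the cutlery case flat on the middle of the glass box's lid, running from clip to clip. Stand the smaller of the two round steel pots upright on the counter squarely in front of the middle of the glass box, on the robot's side, leaving a gap of about 2 cm. Do not drop the egg, and leave the carrier, the glass box and the larger pot where they are.

Things in the scene. Friction and masses are not known exactly. Their poses are not given: they have to be found in the camera images.
- egg_cup_center (a point): White ceramic egg cup, loose, upright, 90 g: 50 mm tall, 43 mm across at the rim, 39 mm at the foot, slight waist (32 mm) 14 mm up; wall 3 mm, open mouth 37 mm wide. The point is on its axis half-way up, 25 mm above its foot; z points up through the mouth. With the egg seated, the egg's centre is about 43 mm above this point.
- egg_center (a point): Hen's egg, hard, loose, 60 g: 57 mm tall, 44 mm across at its widest, 22 mm above its blunt lower end. It starts upright in the wooden ring, blunt end down, about 6 mm above the counter. The point is on its axis half-way up (28.5 mm); z points up through the narrow end. Seated in the cup, its lower end hangs 10 mm below the rim: grip it at the middle or a little above to stay clear of the cup.
- case_center (a point): Teal plastic cutlery case, closed, loose, a flat bar 160 mm long (x), 46 mm wide (y), 26 mm tall (z) with rounded edges, lying flat, about 110 g. The point is at its centre, 13 mm above its underside; x runs along its length, z is up.
- small_pot_center (a point): The smaller of two round lidded steel pots (dressing pot), loose: 56 mm in diameter, 40 mm tall, flat lid, about 120 g. The point is on its axis half-way up, 20 mm above its base; z is up.
- glass_box: Square glass box with a flat clear lid with a white border, 0.9 kg, loose, not to be moved: lid 124 by 124 mm, its flat top 62 mm above the counter. Two grey clips, 60 mm long, on its left and right (+y, -y), reach 69 mm from the centre. Origin: centre of the underside; x points away from the robot (within 8 degrees), so the front side, without clip, faces -x; z up.
- carrier: Steel insulated lunch carrier, an upright drum 108 mm in diameter and 130 mm tall with a darker lid, 1.6 kg, loose but not to be moved. It stands 310 mm (centre to centre) to the left or the right of the glass box, level with it along the box's y axis. The origin is the centre of its underside; z is up.
- egg_ring: Low wooden ring in which the egg starts: 42 mm outside, 34 mm inside diameter, 14 mm tall, with a 3 mm floor, loose. The origin is the centre of its underside; z is up.
- large_pot: The larger of the two round lidded steel pots, not to be moved: 78 mm in diameter, 58 mm tall, 300 g, loose. The origin is the centre of its underside; z is up.
Things that resemble listed ones, but are neither listed nor needed, are in the scene too. What is shaped like the part that bears egg_cup_center but blue is not meant.

How it is judged:
By the outcome, as a careful person would: the job done as asked, in the order asked, and still so for the second after the job is handed in, with the robot touching nothing.
It also fails if it takes over 120 s, if anything falls off the work surface, if the arm or the gripper's body presses on something with over 40 N, if the wrist force passes 120 N, or if a joint passes its speed limit or range.

## Working session

There is one attempt and no reset: what is moved stays moved. The work goes in short steps, Python scripts to look and compute and a tool call to move; the robot and the scene stay as the last step left them, time stands still between calls to the robot, and variables do not carry over. Pictures are saved under pics/ and viewed, and the job is handed in when it is done.

Besides the shell and the picture viewer there is one more tool, called after "Emit:" in YAML: its name, and indented under it one key for each argument. servo_tool: Moves the arm, as the interface text tells. Its arguments: {"type":"object","properties":{"motion":{"type":"array","items":{"type":"number"}},"gripper":{"type":"number"},"force":{"type":"number"}},"required":["motion"]}

```bash
mkdir -p pics; cat > h.py <<'E'
import numpy as np, cv2
from station import ctrl
def snap(n):
    c=ctrl.camera(n); np.savez(f'{n}.npz',**{k:np.asarray(v) for k,v in c.items()}); return c
def load(n): return dict(np.load(f'{n}.npz'))
def K(c): return np.array([[c['fx'],0,c['cx']],[0,c['fy'],c['cy']],[0,0,1]],float)
def ray(c,u,v):
    p=cv2.undistortPoints(np.array([[[u,v]]],float),K(c),np.asarray(c['dist_coeffs'],float))[0,0]
    R=cv2.Rodrigues(np.asarray(c['rvec'],float))[0]; t=np.asarray(c['tvec'],float).ravel()
    return -R.T@t, R.T@np.array([p[0],p[1],1.])
def onz(c,u,v,z):
    o,d=ray(c,u,v); return o+d*(z-o[2])/d[2]
def pt(c,u,v):
    o,d=ray(c,u,v); return o+d*float(c['z_map'][int(v),int(u)])
def cloud(c):
    h,w=c['z_map'].shape; uu,vv=np.meshgrid(np.arange(w),np.arange(h))
    p=cv2.undistortPoints(np.stack([uu,vv],-1).reshape(-1,1,2).astype(float),K(c),np.asarray(c['dist_coeffs'],float)).reshape(-1,2)
    R=cv2.Rodrigues(np.asarray(c['rvec'],float))[0]; t=np.asarray(c['tvec'],float).ravel()
    z=c['z_map'].reshape(-1,1); P=np.hstack([p,np.ones_like(z)])*z
    W=(P-t)@R; W[z[:,0]==0]=np.nan
    return W.reshape(h,w,3)
def save(c,name,crop=None,s=1):
    im=c['color'][...,::-1]
    if crop: u0,v0,u1,v1=crop; im=im[v0:v1,u0:u1]
    cv2.imwrite(f'pics/{name}.png',cv2.resize(im,None,fx=s,fy=s,interpolation=cv2.INTER_CUBIC))
def proj(c,P): return cv2.projectPoints(np.array([P],float),np.asarray(c['rvec'],float),np.asarray(c['tvec'],float),K(c),np.asarray(c['dist_coeffs'],float))[0].ravel()
E
python3 - <<'E'
from h import *
for n in('scene','top'):
    c=snap(n); save(c,n+'0')
    print(n,ray(c,320,200))
print(ctrl.get_obs())
E
```

```text
scene (array([0.99233292, 0.03080043, 0.81401208]), array([-0.52268185, -0.00396307, -0.85255876]))
top (array([0.44189318, 0.02641781, 1.01482659]), array([ 0.09383962, -0.00803767, -0.99555582]))
{'time_s': 0.1, 'qpos': array([ 1.04238849e+00,  3.00404386e-01,  1.52151544e+00, -2.40530730e-06,
        1.32067761e+00, -6.65895251e-02]), 'joint_vel': array([-2.51653164e-05, -3.02042325e-03, -1.30650512e-03,  1.24145712e-03,
        6.88854368e-04,  2.33873523e-03]), 'tau': array([ 1.23695718e-03, -5.32642901e+01, -3.53284013e+01,  7.09604868e-02,
        2.34725088e-02, -1.24752637e-04]), 'ee_pos': array([0.24494976, 0.4921873 , 0.20495069]), 'eef_rot': array([ 3.07732189,  1.56979154, -2.09688481]), 'force': array([ 0.73041464,  0.1289109 , -0.13677623]), 'moment': array([-5.59470894e-03,  3.32459156e-02, -6.67763617e-05]), 'grip_width': 0.09401614660513545}
```

View pics/scene0.png

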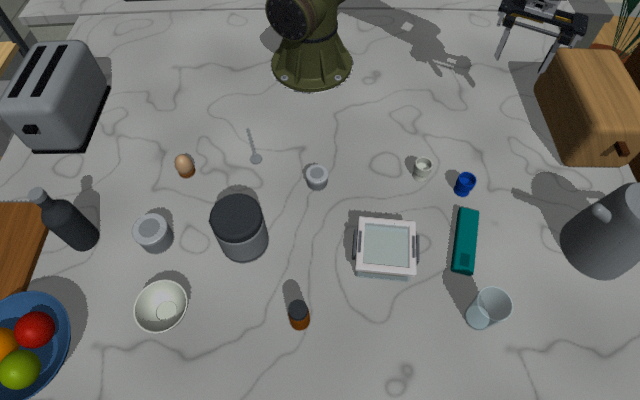

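View pics/top0.png

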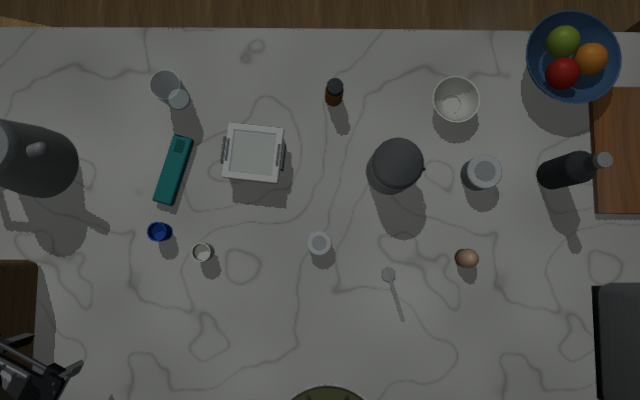

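The scene camera faces the robot; in the top view +x is up and +y is left.
- **Top view pixels:** white cup (203,252), blue decoy cup (159,231), egg (466,258), carrier (398,163), glass box (253,153), case (173,170).
- **Pots:** candidates are (319,243) and (484,172), and the smaller looks like (319,243).

I'll measure these next.

```bash
python3 - <<'E'
from h import *
t=load('top'); s=load('scene')
save(t,'topA',(130,110,350,290),3.6)
save(t,'topB',(360,120,520,300),3.3)
save(s,'sceneA',(290,130,510,300),3.6)
for n,c in(('top',t),('scene',s)):
    W=cloud(c)
    reg={'top':dict(cup=(185,235,220,270),egg=(445,240,485,275),pot=(300,225,340,260),lpot=(460,150,510,195),carr=(360,130,430,200),case=(145,125,200,215),blue=(140,215,178,248),box=(210,110,295,195)),
    'scene':dict(cup=(405,150,440,185),egg=(165,145,200,185),pot=(298,155,335,195),lpot=(128,205,178,258),carr=(203,185,275,265),case=(445,200,487,280),blue=(450,168,480,200),box=(340,205,430,285))}[n]
    for k,(a,b,cc,d) in reg.items():
        w=W[b:d,a:cc].reshape(-1,3); w=w[np.isfinite(w[:,2])]; w=w[w[:,2]>0.008]
        if len(w)<5: print(n,k,'none');continue
        zt=np.percentile(w[:,2],97); q=w[w[:,2]>zt-0.006]
        r=cv2.minAreaRect((q[:,:2]*1000).astype(np.float32))
        print(n,k,len(w),'ztop',zt.round(4),'rect',np.round(r[0],1),np.round(r[1],1),round(r[2],1),'mean',q[:,:2].mean(0).round(4))
E
```

```text
top cup 348 ztop 0.0506 rect [418.6 276.8] [41.9 41. ] 24.0 mean [0.4182 0.2771]
top egg 359 ztop 0.0605 rect [ 406.8 -310. ] [26.2 26.1] 71.7 mean [ 0.4067 -0.3085]
top pot 497 ztop 0.0423 rect [438.9  20.3] [52.7 52.9] 0.3 mean [0.4396 0.0198]
top lpot 1160 ztop 0.0599 rect [ 598.5 -343. ] [76.4 76. ] 3.5 mean [ 0.5982 -0.3427]
top carr 2512 ztop 0.1312 rect [ 603.5 -139.3] [100.9 101.1] 15.1 mean [ 0.6034 -0.1393]
top case 1527 ztop 0.0283 rect [604.  353.4] [ 46.  157.3] 73.7 mean [0.6041 0.3538]
top blue 370 ztop 0.0509 rect [462.8 374.3] [40.5 41.4] 46.9 mean [0.4633 0.3747]
top box 3384 ztop 0.0637 rect [636.5 166.5] [137.7 124.5] 83.6 mean [0.6362 0.1663]
scene cup 330 ztop 0.0498 rect [420.1 274.8] [38.7 43.5] 84.2 mean [0.4221 0.2743]
scene egg 328 ztop 0.0611 rect [ 411.2 -312.5] [23.6 25.3] 17.6 mean [ 0.4121 -0.3112]
scene pot 474 ztop 0.0429 rect [441.   17.3] [52.8 53.9] 89.4 mean [0.442 0.018]
scene lpot 1239 ztop 0.0602 rect [ 601.  -344.8] [76.5 77.9] 46.1 mean [ 0.6018 -0.3449]
scene carr 3084 ztop 0.1318 rect [ 605.2 -142.6] [100.9 101.8] 77.6 mean [ 0.608  -0.1417]
scene case 1435 ztop 0.028 rect [605.  352.2] [ 44.8 159.8] 74.4 mean [0.6095 0.3508]
scene blue 349 ztop 0.0502 rect [465.  372.6] [40.5 42.5] 47.9 mean [0.4652 0.3723]
scene box 3849 ztop 0.0639 rect [637.6 165.6] [138.7 124.9] 83.7 mean [0.6407 0.1652]
```

View pics/topA.png

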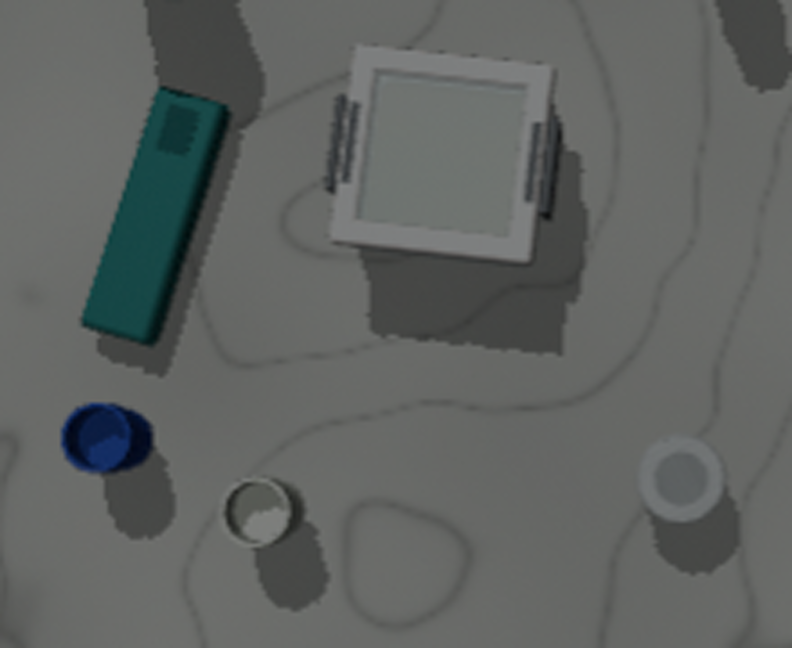

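View pics/topB.png

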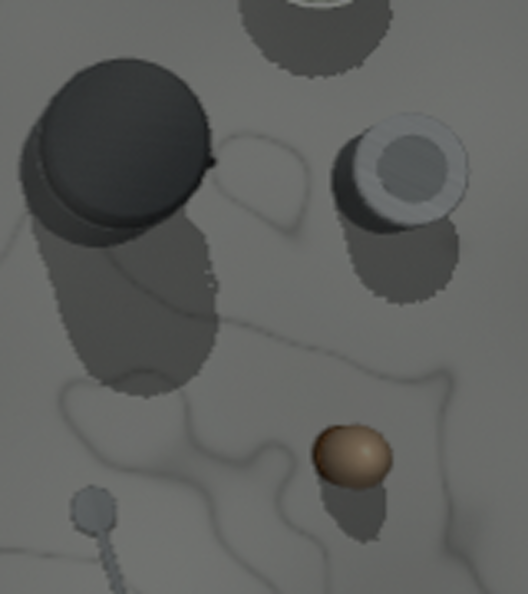

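View pics/sceneA.png

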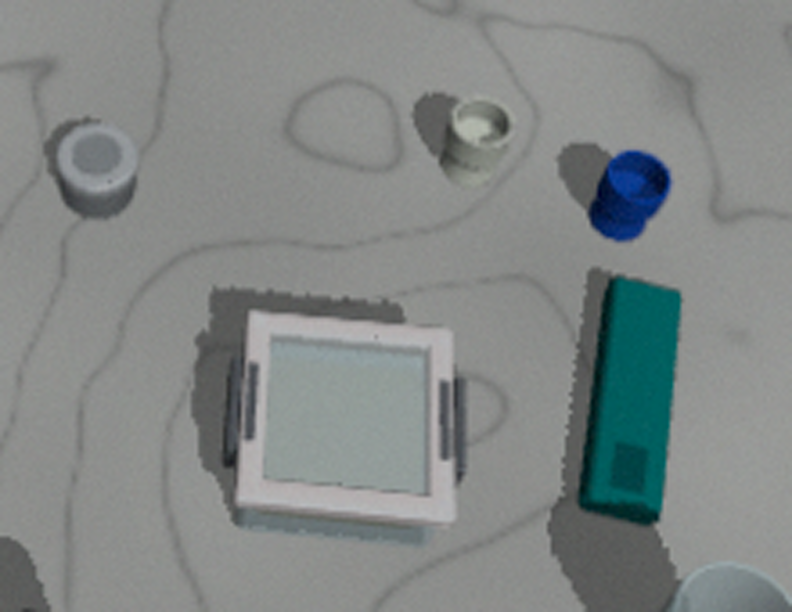

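Confirmed in the crops:
- The white cup at top (203,252) is the right one, since the other at (159,231) is blue.
- The pot at (319,243) measures about 54 mm across and 42 mm tall, so it is the smaller. The one at (484,172) measures about 77 mm.

The box yaw from its rectangle is about −6.3°, and the carrier direction gives about the same.

```bash
cat >> h.py <<'E'
from scipy.spatial.transform import Rotation as Rt
def st():
    o=ctrl.get_obs(); R=Rt.from_euler('xyz',o['eef_rot']).as_matrix()
    print('t',round(o['time_s'],2),'tcp',np.round(o['ee_pos'],4),'jaw',round(float(np.degrees(np.arctan2(R[1,2],R[0,2]))),2),'toolx',R[:,0].round(4),'J',np.round(o['qpos'],3),'F',np.round(o['force'],1),'w',round(o['grip_width'],4))
    return o,R
def go(P,jaw=None):
    o,R=st(); d=R.T@(np.array(P)-o['ee_pos'])*1000
    a=np.degrees(np.arctan2(R[1,2],R[0,2])); r=None
    if jaw is not None: r=-((jaw-a+90)%180-90)   # tool x down: + roll turns jaw negative in world
    print('shift mm',d.round(1),'roll',r)
E
python3 - <<'E'
from h import *
go((0.4194,0.2758,0.12),-6)
b=np.array([.6371,.166]);c=np.array([.6044,-.141]);v=b-c;print(np.hypot(*v),np.degrees(np.arctan2(*v[::-1])),(b+c)/2)
E
```

```text
t 0.1 tcp [0.2449 0.4922 0.205 ] jaw 63.54 toolx [-5.e-04 -9.e-04 -1.e+00] J [ 1.042  0.3    1.522 -0.     1.321 -0.067] F [ 0.7  0.1 -0.1] w 0.094
shift mm [  85.1 -252.6 -115.9] roll 69.53979601980473
0.3087366029482089 83.92008346050109 [0.62075 0.0125 ]
```

Emit:
servo_tool:
  motion: [0, -30, -14, 8, 0, -70, -32, 17, 0, -120, -55, 27, 0, -170, -78, 37, 0, -215, -98, 47, 0, -245, -110, 57, 20, -252.6, -115.9, 66, 50, -252.6, -115.9, 69.5, 75, -252.6, -115.9, 69.5, 85, -252.6, -115.9, 69.5, 85, -252.6, -115.9, 69.5]
  gripper: 1

```text
time_s: 1.48
ee_pos: [0.4195, 0.2761, 0.1203]
eef_rot: [-2.511, 1.57, -2.614]
force: [-0.0, -0.3, 0.5]
grip_width: 0.0939
```

```bash
python3 - <<'E'
from h import *
go((0.4194,0.2758,0.016),-6)
c=snap('scene'); save(c,'s1',(340,60,520,220),4)
E
```

```text
t 1.48 tcp [0.4195 0.2761 0.1203] jaw -5.95 toolx [-7.e-04 -4.e-04 -1.e+00] J [ 0.509  0.285  1.751 -0.     1.106  0.613] F [-0.  -0.3  0.5] w 0.0939
shift mm [104.3  -0.2   0. ] roll 0.05176721374894555
```

View pics/s1.png

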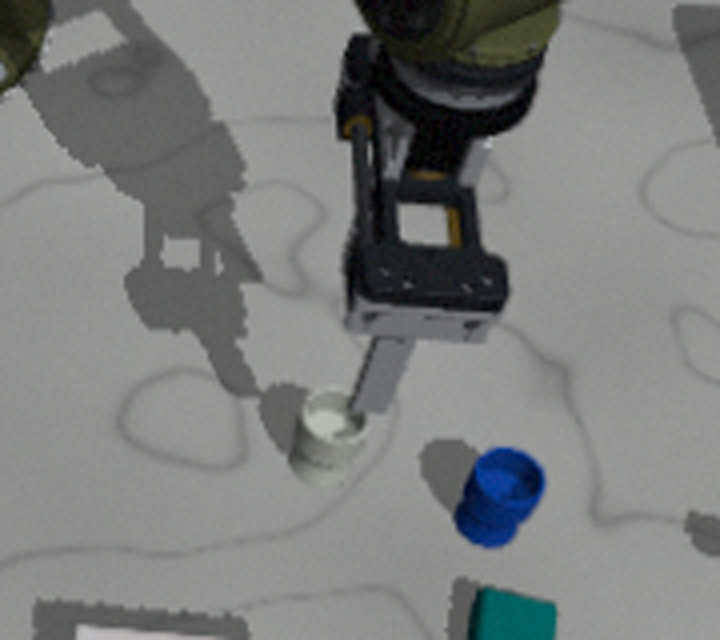

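The gripper is above the white cup at crop pixel (333,437), with the jaws running toward and away from the camera. Descending and gripping.

Emit:
servo_tool:
  motion: [20, 0, 0, 0, 45, 0, 0, 0, 70, 0, 0, 0, 90, 0, 0, 0, 101, 0, 0, 0, 104, 0, 0, 0, 104, 0, 0, 0]

```text
time_s: 2.4
ee_pos: [0.4199, 0.2763, 0.0171]
eef_rot: [0.588, 1.57, 0.484]
force: [-0.3, -0.6, 0.7]
grip_width: 0.0938
```

Emit:
servo_tool:
  motion: [0, 0, 0, 0, 0, 0, 0, 0, 0, 0, 0, 0, 0, 0, 0, 0, 0, 0, 0, 0, 0, 0, 0, 0, 0, 0, 0, 0, 0, 0, 0, 0]
  gripper: 0
  force: 15

```text
time_s: 3.4
ee_pos: [0.4195, 0.2761, 0.0164]
eef_rot: [-2.555, 1.571, -2.659]
force: [0.1, -0.2, -0.1]
grip_width: 0.0426
```

Emit:
servo_tool:
  motion: [-10, 0, 0, 0, -35, 0, 0, 0, -70, 0, 0, 0, -110, 0, 0, 0, -130, 0, 0, 0, -140, 0, 0, 0, -140, 0, 0, 0]

```text
time_s: 4.28
ee_pos: [0.4196, 0.2761, 0.1567]
eef_rot: [0.65, 1.57, 0.546]
force: [0.7, -0.0, -2.2]
grip_width: 0.0426
```

```bash
python3 - <<'E'
from h import *
go((0.6208,0.0125,0.155),-6)
c=snap('scene'); save(c,'s2',(300,60,520,240),3.5)
c=snap('top'); save(c,'t2',(120,160,340,340),3.5)
E
```

```text
t 4.28 tcp [0.4196 0.2761 0.1567] jaw -5.96 toolx [ 5.e-04  3.e-04 -1.e+00] J [0.509 0.241 1.714 0.    1.186 0.613] F [ 0.7 -0.  -2.2] w 0.0426
shift mm [   1.7 -241.3  227.5] roll 0.04320576633580231
```

View pics/s2.png

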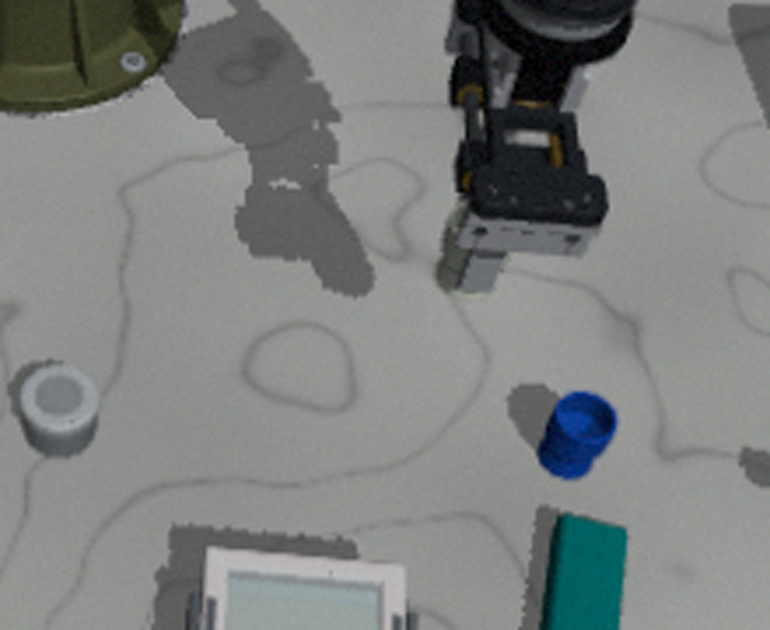

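Cup held in the jaws at crop pixel (465,265), with the opening at 42.6 mm. Carrying it to the midpoint.

Emit:
servo_tool:
  motion: [0, -12, 11, 0, 0, -36, 34, 0, 0, -72, 68, 0, 0, -108, 102, 0, 0, -144, 136, 0, 0, -180, 170, 0, 0, -212, 200, 0, 0, -232, 219, 0, 0, -240, 226.5, 0, 1.7, -241.3, 227.5, 0, 1.7, -241.3, 227.5, 0, 1.7, -241.3, 227.5, 0]

```text
time_s: 5.88
ee_pos: [0.6205, 0.0132, 0.1549]
eef_rot: [1.242, 1.571, 1.139]
force: [0.0, 0.1, -1.6]
grip_width: 0.0423
```

```bash
python3 - <<'E'
from h import *
go((0.6208,0.0125,0.0165),-6)
E
```

```text
t 5.88 tcp [0.6205 0.0132 0.1549] jaw -5.9 toolx [ 0.e+00  1.e-04 -1.e+00] J [-0.038  0.499  1.365  0.     1.278  0.065] F [ 0.   0.1 -1.6] w 0.0423
shift mm [138.4  -0.7   0.4] roll 0.09825917137534645
```

Emit:
servo_tool:
  motion: [12, 0, 0, 0, 35, 0, 0, 0, 62, 0, 0, 0, 90, 0, 0, 0, 112, 0, 0, 0, 126, 0, 0, 0, 133, 0, 0, 0, 137, -0.5, 0.4, 0, 138.3, -0.5, 0.4, 0, 138.3, -0.5, 0.4, 0, 138.3, -0.5, 0.4, 0]

```text
time_s: 7.25
ee_pos: [0.6213, 0.0119, 0.0168]
eef_rot: [0.059, 1.57, -0.045]
force: [-0.4, 0.3, -0.4]
grip_width: 0.0431
```

Emit:
servo_tool:
  motion: [0, 0, 0, 0, 0, 0, 0, 0, 0, 0, 0, 0, 0, 0, 0, 0]
  gripper: 0.85

```text
time_s: 7.75
ee_pos: [0.6211, 0.0119, 0.0165]
eef_rot: [-2.039, 1.571, -2.143]
force: [-0.6, -0.0, -0.1]
grip_width: 0.0784
```

Emit:
servo_tool:
  motion: [-8, 0, 0, 0, -30, 0, 0, 0, -65, 0, 0, 0, -105, 0, 0, 0, -145, 0, 0, 0, -165, 0, 0, 0, -170, 0, 0, 0]

```text
time_s: 8.62
ee_pos: [0.6215, 0.0119, 0.1882]
eef_rot: [0.063, 1.568, -0.041]
force: [-0.3, -0.0, 0.4]
grip_width: 0.0801
```

```bash
python3 - <<'E'
from h import *
go((0.409,-0.3113,0.12),-6)
c=snap('scene'); save(c,'s3',(190,120,440,300),3)
W=cloud(c)
t=snap('top'); 
print(proj(c,(0.62,0.0125,0.05)),proj(t,(0.62,0.0125,0.05)))
E
```

```text
t 8.62 tcp [0.6215 0.0119 0.1882] jaw -5.96 toolx [ 2.5e-03 -1.0e-04 -1.0e+00] J [-0.04   0.472  1.325 -0.     1.342  0.064] F [-0.3 -0.   0.4] w 0.0801
shift mm [  67.7 -343.5 -178. ] roll 0.041176858317015785
[312.91903571 238.36419387] [322.93825402 160.82018407]
```

View pics/s3.png

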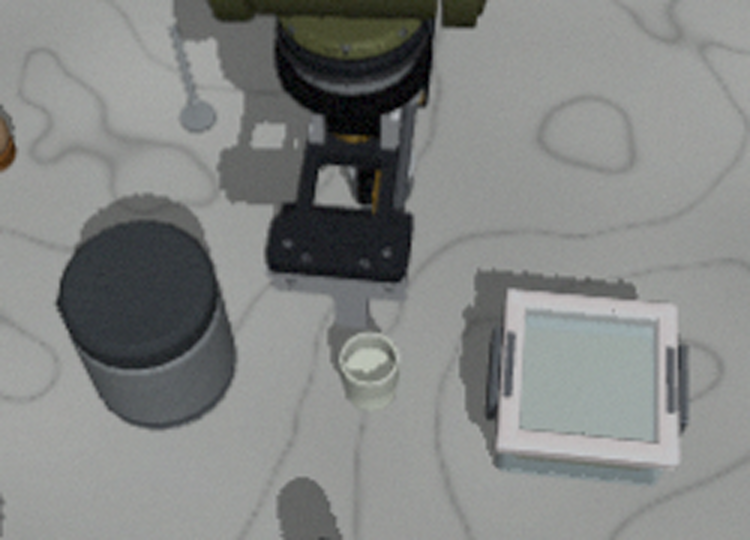

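The cup stands upright at crop pixel (370,370), midway between carrier and box. Going for the egg.

Emit:
servo_tool:
  motion: [0, -20, -10, 0, 0, -60, -31, 0, 0, -110, -57, 0, 0, -160, -83, 0, 0, -210, -109, 0, 0, -260, -135, 0, 0, -305, -158, 0, 0, -330, -171, 0, 10, -343.5, -178, 0, 35, -343.5, -178, 0, 57, -343.5, -178, 0, 67.7, -343.5, -178, 0, 67.7, -343.5, -178, 0]
  gripper: 1

```text
time_s: 10.35
ee_pos: [0.4084, -0.3107, 0.1179]
eef_rot: [2.496, 1.569, 2.393]
force: [0.6, -0.2, 0.4]
grip_width: 0.0941
```

```bash
python3 - <<'E'
from h import *
go((0.409,-0.3113,0.0195),-6)
c=snap('scene'); save(c,'s4',(110,80,270,220),4)
c=snap('top'); save(c,'t4',(400,200,540,320),4)
E
```

```text
t 10.35 tcp [ 0.4084 -0.3107  0.1179] jaw -5.93 toolx [-0.0012  0.0011 -1.    ] J [-0.722  0.312  1.722  0.     1.11  -0.618] F [ 0.6 -0.2  0.4] w 0.0941
shift mm [98.4 -0.6  0.8] roll 0.06794639664596502
```

View pics/s4.png

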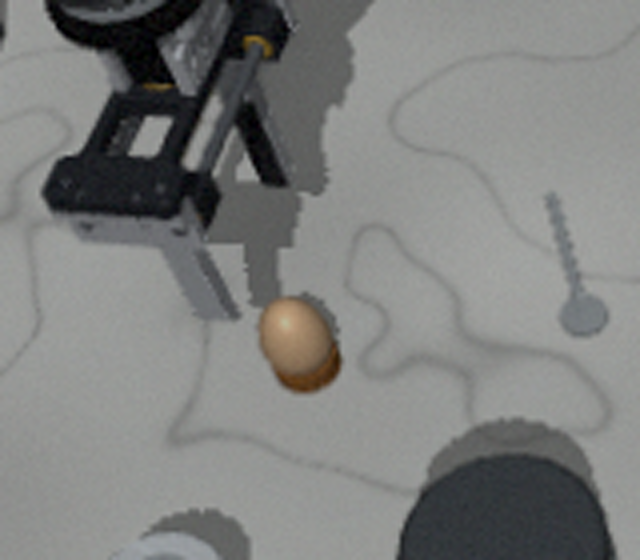

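The egg sits upright in its ring at crop pixel (300,340), with the gripper above it.

Emit:
servo_tool:
  motion: [15, -0.3, 0.6, 0, 40, -0.3, 0.6, 0, 65, -0.3, 0.6, 0, 84, -0.3, 0.6, 0, 94, -0.3, 0.6, 0, 98, -0.3, 0.6, 0, 98, -0.3, 0.6, 0]

```text
time_s: 11.32
ee_pos: [0.4091, -0.3117, 0.021]
eef_rot: [-0.684, 1.57, -0.788]
force: [0.1, -0.8, 0.6]
grip_width: 0.0944
```

Emit:
servo_tool:
  motion: [0, 0, 0, 0, 0, 0, 0, 0, 0, 0, 0, 0, 0, 0, 0, 0, 0, 0, 0, 0, 0, 0, 0, 0, 0, 0, 0, 0, 0, 0, 0, 0]
  gripper: 0
  force: 12

```text
time_s: 12.32
ee_pos: [0.4089, -0.3116, 0.0207]
eef_rot: [2.791, 1.571, 2.687]
force: [-1.4, -0.2, 0.3]
grip_width: 0.0435
```

Emit:
servo_tool:
  motion: [-3, 0, 0, 0, -8, 0, 0, 0, -14, 0, 0, 0, -20, 0, 0, 0, -23, 0, 0, 0, -23, 0, 0, 0]

```text
time_s: 13.08
ee_pos: [0.4091, -0.3117, 0.044]
eef_rot: [-0.607, 1.57, -0.711]
force: [0.6, -0.8, -0.1]
grip_width: 0.0431
```

```bash
python3 - <<'E'
from h import *
go((0.6208,0.0125,0.16),-6)
c=snap('scene'); save(c,'s5',(110,80,270,220),4)
c=snap('top'); save(c,'t5',(400,200,540,320),4)
E
```

```text
t 13.07 tcp [ 0.4091 -0.3117  0.044 ] jaw -5.96 toolx [ 3.e-04 -3.e-04 -1.e+00] J [-0.722  0.42   1.773  0.     0.949 -0.618] F [ 0.6 -0.8 -0.1] w 0.0431
shift mm [-116.   344.4  177. ] roll 0.042906521218256444
```

View pics/s5.png

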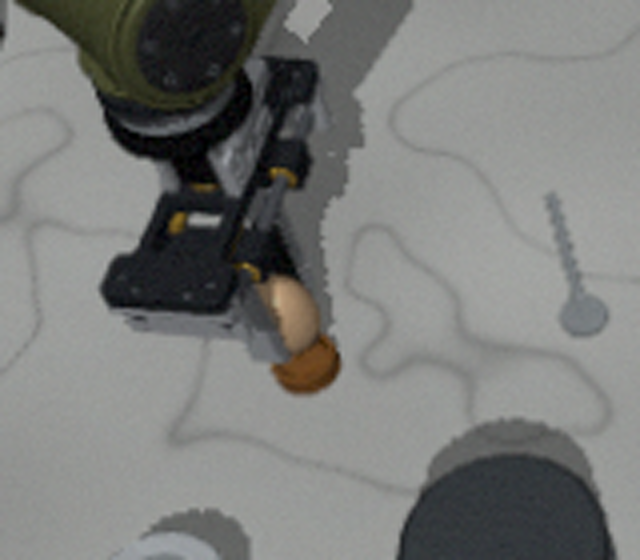

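View pics/t5.png

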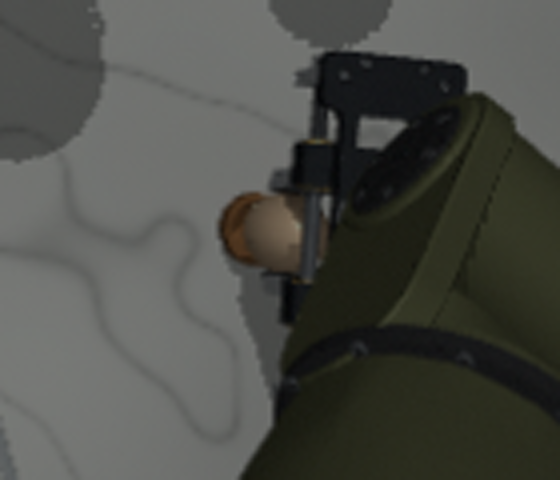

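Egg lifted clear of the ring and still upright. The arm is now clear of the cup, so I'll re-measure the cup.

```bash
python3 - <<'E'
from h import *
for n in('top','scene'):
    c=load(n); W=cloud(c)
    for k,lo,hi,z0 in(('cup',(.58,-.03),(.66,.05),.04),('egg',(.36,-.36),(.46,-.26),.05),('carr',(.5,-.22),(.7,-.07),.122),('box',(.54,.07),(.74,.26),.055),):
        m=(W[...,0]>lo[0])&(W[...,0]<hi[0])&(W[...,1]>lo[1])&(W[...,1]<hi[1])&(W[...,2]>z0)&(W[...,2]<.14)
        q=W[m]
        r=cv2.minAreaRect((q[:,:2]*1000).astype(np.float32)); print(n,k,len(q),np.round(r[0],1),np.round(r[1],1),round(r[2],1),np.percentile(q[:,2],98).round(4))
E
```

```text
top cup 100 [620.2  13.1] [41.6 41.5] 33.7 0.0515
top egg 322 [ 408.2 -302. ] [49.2 48.5] 40.3 0.0853
top carr 2008 [ 603.6 -139.9] [103.3 104.4] 6.6 0.1316
top box 3307 [636.8 166.8] [138.2 125. ] 84.1 0.0641
scene cup 140 [622.1  11.8] [41.2 41. ] 40.8 0.0524
scene egg 437 [ 411.2 -306.3] [31.  70.5] 83.0 0.1311
scene carr 1873 [ 606.6 -141.3] [100.6 103.5] 45.9 0.1322
scene box 3452 [637.7 165.9] [139.4 125.6] 83.8 0.0642
```

Emit:
servo_tool:
  motion: [-12, 0, 0, 0, -36, 0, 0, 0, -66, 4, 2, 0, -94, 16, 8, 0, -110, 38, 20, 0, -116, 66, 34, 0, -116, 98, 51, 0, -116, 132, 68, 0, -116, 166, 86, 0, -116, 200, 103, 0, -116, 234, 121, 0, -116, 266, 137, 0, -116, 294, 151, 0, -116, 316, 163, 0, -116, 331, 171, 0, -116, 339, 175, 0, -116, 343, 177, 0, -116, 344.2, 177.4, 0, -116, 344.2, 177.4, 0, -116, 344.2, 177.4, 0]

```text
time_s: 15.68
ee_pos: [0.6211, 0.012, 0.1598]
eef_rot: [-0.64, 1.571, -0.745]
force: [0.5, 0.3, -1.0]
grip_width: 0.043
```

```bash
python3 - <<'E'
from h import *
go((0.6212,0.0122,0.07),-6)
c=snap('scene'); save(c,'s6',(240,120,400,260),4)
E
```

```text
t 15.68 tcp [0.6211 0.012  0.1598] jaw -5.98 toolx [ 0. -0. -1.] J [-0.04   0.495  1.358 -0.     1.288  0.065] F [ 0.5  0.3 -1. ] w 0.043
shift mm [89.8  0.2  0.1] roll 0.01895354138945038
```

View pics/s6.png

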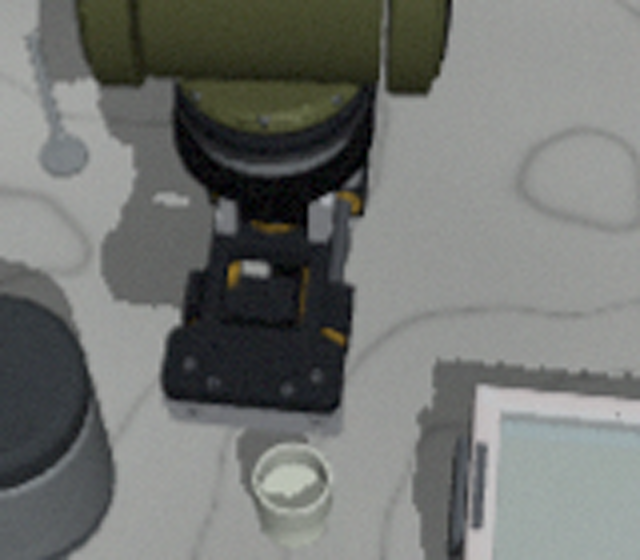

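The gripper body hides the egg, but the opening is still 43 mm, so it is held. Lowering.

Emit:
servo_tool:
  motion: [8, 0, 0, 0, 25, 0, 0, 0, 45, 0, 0, 0, 64, 0, 0, 0, 78, 0, 0, 0, 87, 0, 0, 0, 90, 0, 0, 0, 90, 0, 0, 0]

```text
time_s: 16.73
ee_pos: [0.6213, 0.0123, 0.07]
eef_rot: [0.064, 1.57, -0.04]
force: [0.1, 0.2, -0.9]
grip_width: 0.0432
```

Emit:
servo_tool:
  motion: [4, 0, 0, 0, 8, 0, 0, 0, 11, 0, 0, 0, 13, 0, 0, 0, 14, 0, 0, 0, 14.5, 0, 0, 0, 14.5, 0, 0, 0]

```text
time_s: 17.6
ee_pos: [0.6214, 0.0124, 0.0556]
eef_rot: [0.163, 1.57, 0.059]
force: [-0.4, 0.1, 2.2]
grip_width: 0.043
```

```bash
python3 - <<'E'
from h import *
st()
c=snap('scene'); save(c,'s7',(250,150,390,270),5)
E
```

```text
t 17.6 tcp [0.6214 0.0124 0.0556] jaw -5.96 toolx [ 6.e-04  0.e+00 -1.e+00] J [-0.039  0.608  1.443  0.     1.09   0.065] F [-0.4  0.1  2.2] w 0.043
```

View pics/s7.png

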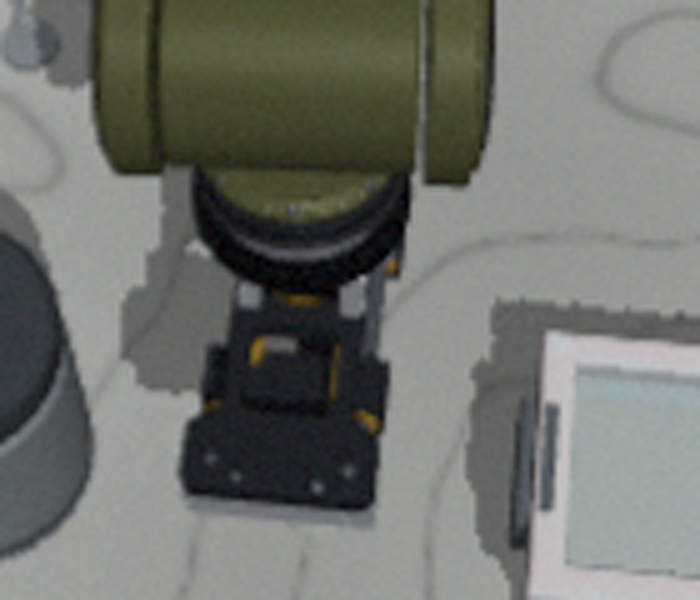

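The vertical force went from −0.9 to +2.2 N at the expected height, so the egg is seated. Releasing and going straight up.

Emit:
servo_tool:
  motion: [0, 0, 0, 0, 0, 0, 0, 0, 0, 0, 0, 0, 0, 0, 0, 0, 0, 0, 0, 0]
  gripper: 0.8

```text
time_s: 18.27
ee_pos: [0.6212, 0.0123, 0.0552]
eef_rot: [-3.012, 1.571, -3.116]
force: [0.6, -0.1, 0.1]
grip_width: 0.0752
```

Emit:
servo_tool:
  motion: [-6, 0, 0, 0, -20, 0, 0, 0, -45, 0, 0, 0, -80, 0, 0, 0, -115, 0, 0, 0, -130, 0, 0, 0, -135, 0, 0, 0]

```text
time_s: 19.15
ee_pos: [0.6212, 0.0123, 0.1908]
eef_rot: [0.048, 1.57, -0.056]
force: [0.3, -0.5, -0.1]
grip_width: 0.075
```

```bash
python3 - <<'E'
from h import *
c=snap('scene'); save(c,'s8',(240,120,400,260),4)
go((0.6045,0.3528,0.19),74)
E
```

```text
t 19.2 tcp [0.6211 0.0123 0.1906] jaw -5.96 toolx [ 1.e-04 -0.e+00 -1.e+00] J [-0.039  0.471  1.321 -0.     1.35   0.065] F [-0.3 -0.   0.9] w 0.0751
shift mm [  0.6 336.9 -51.9] roll -79.95830470545133
```

View pics/s8.png

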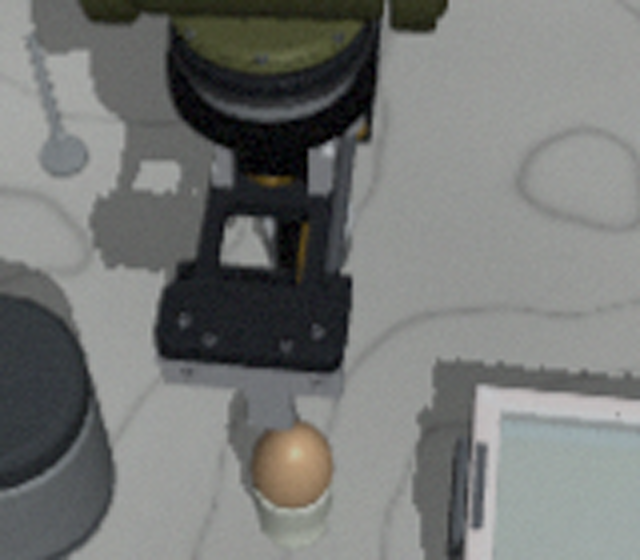

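The egg stands upright in the cup at crop pixel (292,465). Next, the case.

Emit:
servo_tool:
  motion: [0, 15, -2, 0, 0, 50, -8, -6, 0, 95, -15, -15, 0, 140, -22, -25, 0, 185, -29, -35, 0, 230, -36, -45, 0, 275, -43, -55, 0, 310, -48, -65, 0, 330, -51, -74, 15, 336.9, -51.9, -80, 45, 336.9, -51.9, -80, 80, 336.9, -51.9, -80, 105, 336.9, -51.9, -80, 112, 336.9, -51.9, -80, 112, 336.9, -51.9, -80]
  gripper: 1

```text
time_s: 21.08
ee_pos: [0.6042, 0.3532, 0.078]
eef_rot: [2.283, 1.57, -2.708]
force: [-0.1, 1.0, 1.0]
grip_width: 0.0939
```

```bash
python3 - <<'E'
from h import *
c=snap('scene'); save(c,'s9',(360,120,540,300),3.3)
go((0.6045,0.3528,0.005),74)
E
```

```text
t 21.12 tcp [0.6046 0.3532 0.0789] jaw 74.05 toolx [ 6.e-04  4.e-04 -1.e+00] J [ 0.476  0.748  1.15   0.     1.243 -0.816] F [ 0.2 -0.2  0.3] w 0.094
shift mm [73.9  0.  -0.5] roll 0.05128213702670337
```

View pics/s9.png

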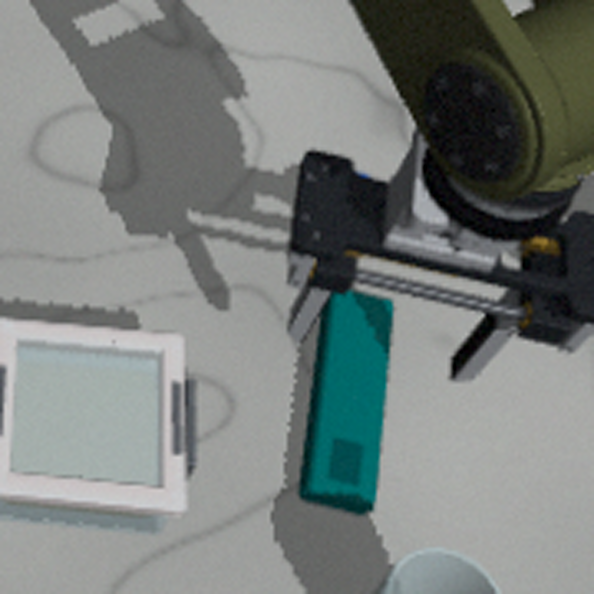

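The fingers straddle the case (crop pixels 315,300 and 480,345). Descending.

Emit:
servo_tool:
  motion: [12, 0, 0, 0, 32, 0, 0, 0, 52, 0, 0, 0, 65, 0, 0, 0, 72, 0, 0, 0, 73.5, 0, -0.5, 0, 73.5, 0, -0.5, 0]

```text
time_s: 22.0
ee_pos: [0.6046, 0.3524, 0.0053]
eef_rot: [-0.821, 1.57, 0.471]
force: [0.2, 0.2, 0.8]
grip_width: 0.0942
```

Emit:
servo_tool:
  motion: [0, 0, 0, 0, 0, 0, 0, 0, 0, 0, 0, 0, 0, 0, 0, 0, 0, 0, 0, 0, 0, 0, 0, 0, 0, 0, 0, 0, 0, 0, 0, 0]
  gripper: 0
  force: 30

```text
time_s: 23.0
ee_pos: [0.6044, 0.3523, 0.0048]
eef_rot: [-0.555, 1.571, 0.737]
force: [-0.6, 0.2, -0.0]
grip_width: 0.0457
```

Emit:
servo_tool:
  motion: [-10, 0, 0, 0, -35, 0, 0, 0, -70, 0, 0, 0, -110, 0, 0, 0, -135, 0, 0, 0, -145, 0, 0, 0, -145, 0, 0, 0]

```text
time_s: 23.88
ee_pos: [0.6044, 0.3523, 0.1498]
eef_rot: [-1.026, 1.571, 0.266]
force: [1.0, 0.3, -1.6]
grip_width: 0.0456
```

```bash
python3 - <<'E'
from h import *
c=snap('scene'); save(c,'s10',(360,60,540,240),3.3)
go((0.6371,0.1661,0.15),-6.1)
for n in ('scene','top'):
    c=snap(n);W=cloud(c);hsv=cv2.cvtColor(c['color'],cv2.COLOR_RGB2HSV)
    m=(hsv[...,0]>80)&(hsv[...,0]<97)&(hsv[...,1]>140)&np.isfinite(W[...,2])&(W[...,2]>.05)
    q=W[m];print(n,len(q), q.min(0),q.max(0)) if len(q) else print('none')
    if len(q)>20:
        q=q[q[:,2]>np.percentile(q[:,2],90)-.008]
        r=cv2.minAreaRect((q[:,:2]*1000).astype(np.float32));print(r)
E
```

```text
t 23.93 tcp [0.6041 0.3521 0.1488] jaw 74.04 toolx [-1.1e-03 -6.0e-04 -1.0e+00] J [ 0.475  0.685  1.088 -0.     1.369 -0.817] F [ 0.6  0.7 -1.9] w 0.0458
shift mm [  -1.1  -82.9 -169.8] roll 80.1402111402311
scene 1410 [ 0.0644894  -0.70834504  0.11271818] [0.68684795 0.4005695  0.43402959]
((285.173583984375, -110.55322265625), (1218.779296875, 420.33245849609375), 68.45929718017578)
top 439 [0.51731744 0.247051   0.15283049] [0.68212711 0.35772859 0.4311546 ]
((591.972900390625, 318.6095886230469), (188.02439880371094, 80.71820068359375), 22.96303939819336)
```

View pics/s10.png

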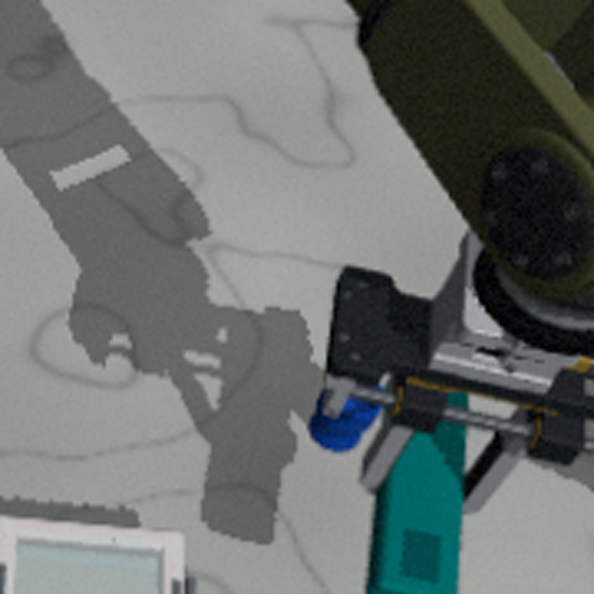

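The case is held and level. Moving it over the box with a turn of +80°.

Emit:
servo_tool:
  motion: [0, -4, -8, 4, 0, -12, -24, 12, 0, -22, -46, 22, 0, -34, -70, 32, 0, -46, -94, 42, 0, -58, -118, 52, 0, -68, -140, 62, 0, -76, -156, 70, 0, -81, -166, 76, 0, -82.9, -169.8, 80, 0, -82.9, -169.8, 80.1, 0, -82.9, -169.8, 80.1, 0, -82.9, -169.8, 80.1]

```text
time_s: 25.65
ee_pos: [0.6373, 0.1665, 0.1495]
eef_rot: [-2.928, 1.57, -3.032]
force: [-0.6, -0.2, -1.8]
grip_width: 0.0459
```

```bash
python3 - <<'E'
from h import *
c=snap('scene'); save(c,'s11',(290,120,490,300),3.5)
go((0.6371,0.1661,0.068),-6.1)
E
```

```text
t 25.7 tcp [0.6373 0.1665 0.1496] jaw -6.0 toolx [-2.e-04 -1.e-04 -1.e+00] J [ 0.2    0.589  1.24  -0.     1.313  0.305] F [ 0.7 -0.  -0.9] w 0.0459
shift mm [81.6 -0.4 -0.2] roll 0.10170306453585454
```

View pics/s11.png

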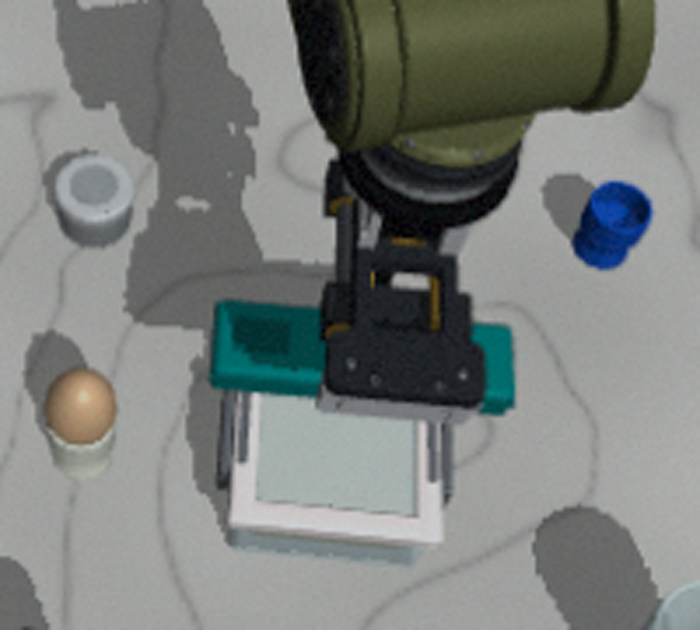

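The case is above the box and aligned; I'll check whether it is centred before lowering (top corners at crop pixels about (220,298), (508,323), (212,378), (514,404)).

```bash
python3 - <<'E'
from h import *
c=load('scene'); z=0.1496-.0048+.026
P=[onz(c,290+u/3.5,120+v/3.5,z)[:2] for u,v in((220,298),(508,323),(212,378),(514,404))]
print(np.round(P,4),np.mean(P,0)); 
W=cloud(c); hsv=cv2.cvtColor(c['color'],cv2.COLOR_RGB2HSV)
m=(W[...,0]>.56)&(W[...,0]<.7)&(W[...,1]>.05)&(W[...,1]<.28)&(abs(W[...,2]-z)<.006)&(hsv[...,1]>140)
r=cv2.minAreaRect((W[m][:,:2]*1000).astype(np.float32));print(r,m.sum(),W[m].mean(0))
E
```

```text
[[0.6092 0.0898]
 [0.6245 0.2435]
 [0.6577 0.0838]
 [0.6727 0.2396]] [0.64103981 0.16415182]
((638.6511840820312, 163.75173950195312), (157.99203491210938, 43.72504806518555), 83.84071350097656) 819 [0.63758784 0.13880197 0.17036483]
```

The case is about 2 mm too far toward −y relative to the box, so I'll correct by 1.5 mm while lowering.

Emit:
servo_tool:
  motion: [8, 1, -0.5, 0, 25, 1.2, -0.8, 0, 45, 1.2, -0.8, 0, 60, 1.2, -0.8, 0, 70, 1.2, -0.8, 0, 75, 1.2, -0.8, 0, 78, 1.2, -0.8, 0, 80, 1.2, -0.8, 0, 81.5, 1.2, -0.8, 0, 81.5, 1.2, -0.8, 0]

```text
time_s: 26.95
ee_pos: [0.6367, 0.1675, 0.0683]
eef_rot: [0.295, 1.571, 0.189]
force: [0.5, -0.2, -0.4]
grip_width: 0.0459
```

```bash
python3 - <<'E'
from h import *
st()
c=snap('scene'); save(c,'s12',(290,120,490,300),3.5)
W=cloud(c)
E
```

```text
t 26.95 tcp [0.6367 0.1675 0.0683] jaw -6.06 toolx [ 1.e-04  0.e+00 -1.e+00] J [ 0.202  0.668  1.311 -0.     1.163  0.307] F [ 0.5 -0.2 -0.4] w 0.0459
```

View pics/s12.png

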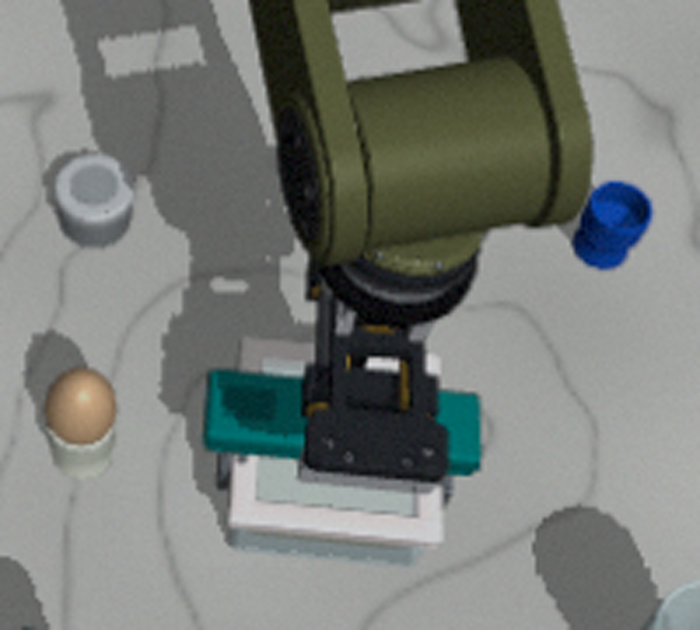

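The case is about 1 mm above the lid, with no contact yet.

Emit:
servo_tool:
  motion: [0.6, 0, 0, 0, 1.2, 0, 0, 0, 1.2, 0, 0, 0, 1.2, 0, 0, 0]

```text
time_s: 27.5
ee_pos: [0.6367, 0.1675, 0.067]
eef_rot: [-2.867, 1.571, -2.973]
force: [0.1, 0.4, -2.0]
grip_width: 0.0458
```

Emit:
servo_tool:
  motion: [0, 0, 0, 0, 0, 0, 0, 0, 0, 0, 0, 0, 0, 0, 0, 0]
  gripper: 0.8

```text
time_s: 28.0
ee_pos: [0.6368, 0.1675, 0.0671]
eef_rot: [0.116, 1.571, 0.01]
force: [-0.7, 0.7, 0.2]
grip_width: 0.0747
```

Emit:
servo_tool:
  motion: [-6, 0, 0, 0, -20, 0, 0, 0, -45, 0, 0, 0, -80, 0, 0, 0, -100, 0, 0, 0, -100, 0, 0, 0]

```text
time_s: 28.75
ee_pos: [0.6374, 0.1677, 0.1695]
eef_rot: [0.304, 1.567, 0.198]
force: [-0.0, 0.3, -0.3]
grip_width: 0.075
```

```bash
python3 - <<'E'
from h import *
go((0.440,0.0188,0.12),83.9)
E
```

```text
t 28.75 tcp [0.6374 0.1677 0.1695] jaw -6.06 toolx [ 3.8e-03  8.0e-04 -1.0e+00] J [ 0.202  0.571  1.22  -0.     1.346  0.307] F [-0.   0.3 -0.3] w 0.075
shift mm [  48.7 -169.  -180.8] roll -89.95676214954051
```

Emit:
servo_tool:
  motion: [0, -12, -13, -8, 0, -36, -38, -18, 0, -65, -70, -28, 0, -95, -102, -38, 0, -125, -134, -48, 0, -148, -158, -58, 0, -162, -173, -68, 10, -168, -180, -78, 30, -169, -181, -87, 46, -169, -181, -90, 49, -169, -181, -90, 49, -169, -181, -90, 49, -169, -181, -90]
  gripper: 1

```text
time_s: 30.38
ee_pos: [0.4391, 0.0186, 0.1185]
eef_rot: [-1.497, 1.57, -0.032]
force: [0.4, 0.3, 0.5]
grip_width: 0.094
```

```bash
python3 - <<'E'
from h import *
c=snap('scene'); save(c,'s13',(250,100,490,300),3)
t=snap('top')
save(t,'t13',(120,100,360,290),3.2)
go((0.440,0.0188,0.008),83.9)
for n,c in(('top',t),('scene',c)):
    W=cloud(c); hsv=cv2.cvtColor(c['color'],cv2.COLOR_RGB2HSV)
    m=(W[...,0]>.54)&(W[...,0]<.73)&(W[...,1]>.06)&(W[...,1]<.28)&(hsv[...,1]>140)&(W[...,2]>.08)&(W[...,2]<.1)
    print(n,'case',cv2.minAreaRect((W[m][:,:2]*1000).astype(np.float32)),np.percentile(W[m][:,2],[5,95]))
    m=(W[...,0]>.54)&(W[...,0]<.74)&(W[...,1]>.07)&(W[...,1]<.26)&(hsv[...,1]<90)&(W[...,2]>.055)&(W[...,2]<.07)
    print('box',cv2.minAreaRect((W[m][:,:2]*1000).astype(np.float32)))
E
```

```text
t 30.48 tcp [0.4391 0.0186 0.1185] jaw 83.92 toolx [ 7.e-04 -1.e-04 -1.e+00] J [-0.041  0.154  1.919 -0.     1.068 -1.506] F [-0.5 -0.4 -0.4] w 0.0939
shift mm [110.5  -0.8   0.3] roll 0.023668491120176327
top case ((635.1658935546875, 166.87872314453125), (158.39892578125, 45.95513916015625), 83.3910140991211) [0.08359344 0.08938057]
box ((636.2844848632812, 165.09193420410156), (156.9409942626953, 124.09452056884766), 84.10045623779297)
scene case ((638.6172485351562, 164.5379638671875), (157.61984252929688, 45.21555709838867), 83.19970703125) [0.08385757 0.08988531]
box ((638.3461303710938, 165.20928955078125), (138.57293701171875, 125.51457214355469), 84.60175323486328)
```

View pics/s13.png

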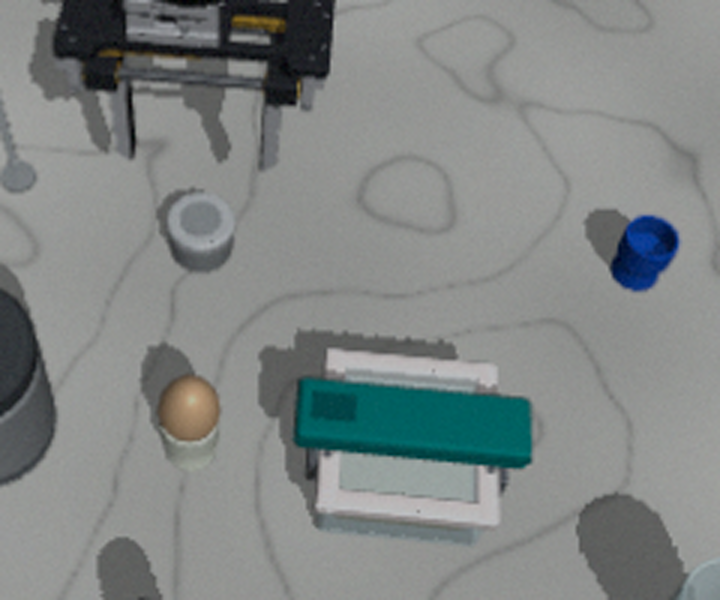

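View pics/t13.png

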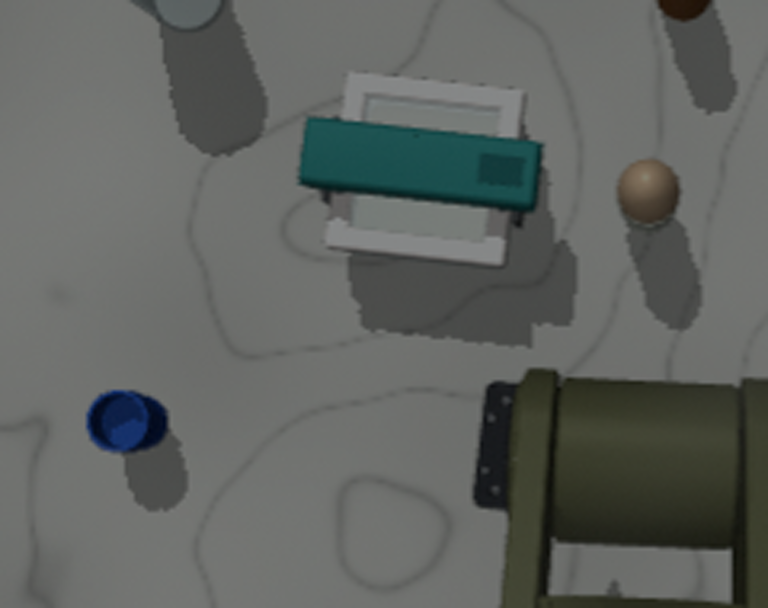

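The case lies flat on the lid and is centred to about 1 mm: case mean (636.9, 165.7), box (637, 166.2). The small pot is at crop pixel (200,230). Descending on it.

Emit:
servo_tool:
  motion: [15, -0.8, 0.3, 0, 42, -0.8, 0.3, 0, 70, -0.8, 0.3, 0, 92, -0.8, 0.3, 0, 105, -0.8, 0.3, 0, 110, -0.8, 0.3, 0, 110, -0.8, 0.3, 0]

```text
time_s: 31.35
ee_pos: [0.4398, 0.0188, 0.0081]
eef_rot: [-1.691, 1.571, -0.226]
force: [-0.1, 0.1, -0.3]
grip_width: 0.0941
```

Emit:
servo_tool:
  motion: [0, 0, 0, 0, 0, 0, 0, 0, 0, 0, 0, 0, 0, 0, 0, 0, 0, 0, 0, 0, 0, 0, 0, 0, 0, 0, 0, 0]
  gripper: 0
  force: 25

```text
time_s: 32.22
ee_pos: [0.4398, 0.0188, 0.0082]
eef_rot: [-1.193, 1.571, 0.272]
force: [-1.8, 0.1, 3.0]
grip_width: 0.0557
```

Emit:
servo_tool:
  motion: [-10, 0, 0, 0, -35, 0, 0, 0, -70, 0, 0, 0, -105, 0, 0, 0, -125, 0, 0, 0, -130, 0, 0, 0, -130, 0, 0, 0]

```text
time_s: 33.1
ee_pos: [0.4395, 0.0188, 0.1378]
eef_rot: [1.712, 1.57, -3.106]
force: [0.8, 0.4, -1.8]
grip_width: 0.0558
```

```bash
python3 - <<'E'
from h import *
b=np.array([.6371,.1662]);a=np.radians(-6.1);T=b-.110*np.array([np.cos(a),np.sin(a)]);print(T)
go((*T,0.138),83.9)
E
```

```text
[0.52772283 0.17788905]
t 33.1 tcp [0.4395 0.0188 0.1378] jaw 83.94 toolx [-3.e-04 -0.e+00 -1.e+00] J [-0.041  0.129  1.897 -0.     1.116 -1.506] F [ 0.8  0.4 -1.8] w 0.0558
shift mm [ -0.3 -70.9 167.5] roll 0.04256377003663658
```

Emit:
servo_tool:
  motion: [0, -4, 10, 0, 0, -14, 34, 0, 0, -29, 68, 0, 0, -44, 104, 0, 0, -58, 136, 0, 0, -67, 158, 0, 0, -70.5, 166.5, 0, 0, -70.9, 167.5, 0, 0, -70.9, 167.5, 0, 0, -70.9, 167.5, 0]

```text
time_s: 34.35
ee_pos: [0.5278, 0.1773, 0.1382]
eef_rot: [-1.702, 1.571, -0.238]
force: [0.2, -0.4, -1.1]
grip_width: 0.0556
```

```bash
python3 - <<'E'
from h import *
go((.5277,.1779,0.0085),83.9)
c=snap('scene'); save(c,'s14',(290,120,490,300),3.5)
E
```

```text
t 34.35 tcp [0.5278 0.1773 0.1382] jaw 83.9 toolx [ 1.e-04 -0.e+00 -1.e+00] J [ 0.258  0.378  1.58  -0.     1.184 -1.206] F [ 0.2 -0.4 -1.1] w 0.0556
shift mm [129.7   0.2   0.6] roll 0.0012695092255228246
```

View pics/s14.png

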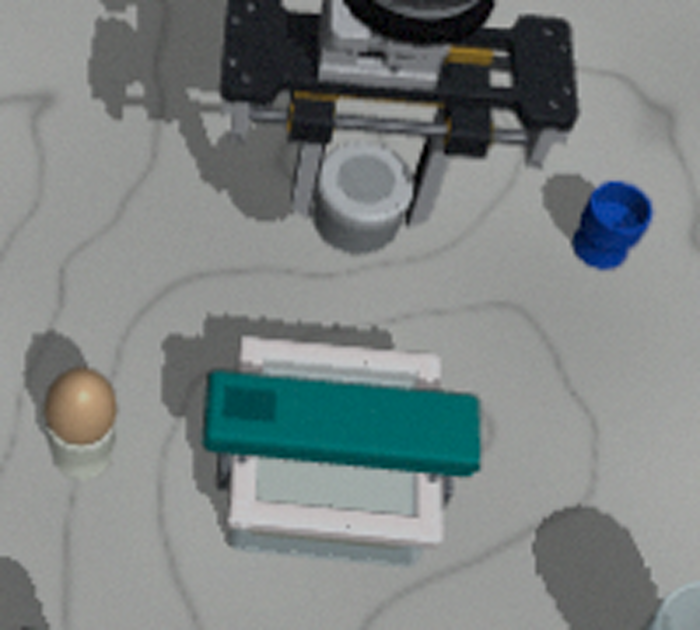

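The pot is held upright at crop pixel (362,195). Lowering, releasing and rising.

Emit:
servo_tool:
  motion: [12, 0.2, 0.5, 0, 36, 0.2, 0.5, 0, 65, 0.2, 0.5, 0, 92, 0.2, 0.5, 0, 112, 0.2, 0.5, 0, 123, 0.2, 0.5, 0, 128, 0.2, 0.5, 0, 129.8, 0.2, 0.5, 0, 129.8, 0.2, 0.5, 0, 129.8, 0.2, 0.5, 0]

```text
time_s: 35.65
ee_pos: [0.528, 0.1785, 0.0087]
eef_rot: [-1.178, 1.57, 0.287]
force: [-1.0, 0.1, -1.0]
grip_width: 0.0556
```

Emit:
servo_tool:
  motion: [0, 0, 0, 0, 0, 0, 0, 0, 0, 0, 0, 0, 0, 0, 0, 0]
  gripper: 0.9

```text
time_s: 36.15
ee_pos: [0.5278, 0.1784, 0.0083]
eef_rot: [-1.29, 1.571, 0.175]
force: [0.4, -0.4, -0.0]
grip_width: 0.0846
```

Emit:
servo_tool:
  motion: [-8, 0, 0, 0, -30, 0, 0, 0, -65, 0, 0, 0, -110, 0, 0, 0, -150, 10, 0, 0, -170, 40, 0, 0, -175, 90, 0, 0, -175, 130, 0, 0, -175, 150, 0, 0, -175, 150, 0, 0]

```text
time_s: 37.4
ee_pos: [0.3781, 0.1944, 0.1841]
eef_rot: [-1.079, 1.569, 0.387]
force: [0.8, -0.1, -0.3]
grip_width: 0.0844
```

```bash
python3 - <<'E'
from h import *
st()
S=snap('scene'); save(S,'s15',(190,90,500,300),2.5)
t=snap('top'); save(t,'t15')
for n,c in(('top',t),('scene',S)):
    W=cloud(c); hsv=cv2.cvtColor(c['color'],cv2.COLOR_RGB2HSV); s=hsv[...,1]
    for k,lo,hi,z0,z1,sm in(('cup+egg',(.57,-.04),(.67,.06),.03,.12,None),('egg',(.57,-.04),(.67,.06),.055,.12,None),('pot',(.47,.12),(.569,.24),.035,.05,None),('carr',(.5,-.22),(.7,-.07),.122,.14,None),('box',(.56,.07),(.74,.26),.055,.07,0),('case',(.54,.06),(.73,.28),.08,.1,1),('lpot',(.53,-.42),(.67,-.27),.05,.07,None)):
        m=(W[...,0]>lo[0])&(W[...,0]<hi[0])&(W[...,1]>lo[1])&(W[...,1]<hi[1])&(W[...,2]>z0)&(W[...,2]<z1)
        if sm==1: m&=s>140
        if sm==0: m&=s<90
        q=W[m]
        if len(q)<5: print(n,k,'hidden'); continue
        r=cv2.minAreaRect((q[:,:2]*1000).astype(np.float32)); print(n,k,len(q),np.round(r[0],1),np.round(r[1],1),round(r[2],1),np.percentile(q[:,2],98).round(4))
E
```

```text
t 37.4 tcp [0.3781 0.1944 0.1841] jaw 84.0 toolx [ 1.3e-03  5.0e-04 -1.0e+00] J [ 0.389  0.038  1.879 -0.     1.223 -1.077] F [ 0.8 -0.1 -0.3] w 0.0844
top cup+egg 349 [618.8  13.7] [39.3 41.4] 0.0 0.0967
top egg 315 [618.9  13.7] [39.2 41.4] 0.0 0.0968
top pot 480 [526.7 178.3] [53.6 53.8] 1.1 0.0429
top carr 2009 [ 604.  -139.5] [102.1 104.9] 0.1 0.1317
top box 1924 [636.7 164.8] [156.5 124.8] 84.2 0.0647
top case 1541 [635.4 166.8] [158.2  45.9] 83.8 0.0902
top lpot 983 [ 598.7 -343.3] [76.8 77.3] 27.2 0.0603
scene cup+egg 462 [625.1  10.8] [42.2 34.9] 89.3 0.0969
scene egg 363 [625.1  10.8] [42.1 34.9] 89.3 0.0973
scene pot 416 [528.  176.4] [52.8 56.9] 86.3 0.043
scene carr 1869 [ 606.4 -141.7] [102.1 103.2] 43.3 0.1323
scene box 1888 [638.7 170.3] [148.  125.4] 83.6 0.0644
scene case 1562 [638.3 164.7] [156.9  44.5] 84.1 0.0905
scene lpot 914 [ 600.8 -344.8] [75.7 77.1] 50.3 0.0608
```

View pics/s15.png

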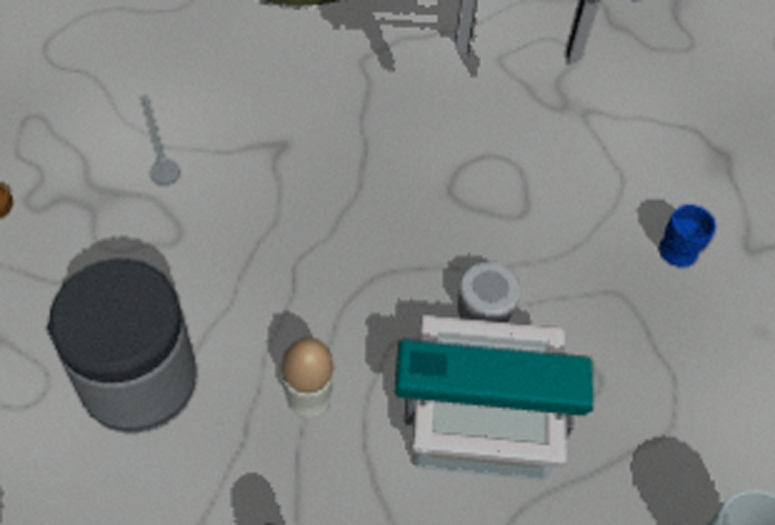

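View pics/t15.png

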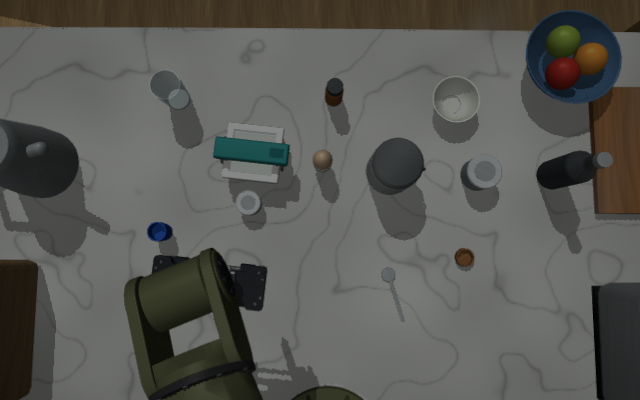

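Everything is in place. Pot at (527.4, 177.4) against the target (527.7, 177.9), the egg is upright with its top at 97 mm, and the carrier, box and large pot read the same as at the start.

```bash
python3 -c "
from station import ctrl
print(ctrl.hand_in())"
```

```text
the job is handed in; nothing more can be done
None
```

I finished all the steps in the order asked and handed the job in at about 37 s of the 120 s allowed. No verdict was reported.

Last checks, averaged over the two cameras:

- **Egg cup and egg:** The white cup stands within about 1 mm of the midpoint between carrier and box. The egg is upright in it, with its top at 97 mm as expected. It was lowered gently and never dropped.
- **Cutlery case:** It lies flat on the lid, within about 1 mm of the middle and within about 0.5° of the clip-to-clip line.
- **Small pot:** It stands upright within about 1 mm of the target in front of the box, leaving a gap of about 2 cm.
- **Carrier, glass box and larger pot:** The carrier and larger pot read the same as at the start to about 1 mm. The box also read the same until the case covered its clips. In the final pictures its angle and front-to-back position still matched, but its sideways position could not be re-measured well.

The two cameras disagreed by 2 to 3 mm throughout, so I used their mean. On the seated egg they disagreed by about 6 mm, because each camera sees only its own side of the egg. No check failed.

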